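# Thread the long probe through both guide bushes of the lab stand

## Task

Swing the upper guide arm of the probe stand home against its stop so that its bush stands over the lower one, then take the long probe out of the rack (not the short one) and thread it from above through the upper bush and on through the lower bush. Finish while still holding it there in the gripper, still and spanning both bushes, with its tip inside the small beaker below but clear of the beaker's bottom: I will tighten the screws while you hold it. Leave the small beaker and everything else where it stands.

Things in the scene. Friction and masses are not known exactly. Their poses are not given: they have to be found in the camera images.
- stand: Probe stand, fixed: white base plate 150 x 100 x 10 mm with a steel post (18 mm thick). Origin on the table, exactly below the centre of the lower bush; the frame's +x points from there to the post, whose axis is 80 mm away; z is up. The base plate spans x -45 to +105 mm, y -50 to +50 mm. The lower bush is fixed to the post by a bar. The small beaker stands on the plate under the lower bush. Nothing on the stand is higher than 150 mm above the table.
- lower_bush (a point): Centre of the mouth (top rim) of the lower brass bush, 74 mm above the table. Both bushes are alike: vertical bore 16 mm wide, 18 mm long in all, the top 8 mm flared to a mouth about 28 mm wide (36 mm outside) as a lead-in.
- upper_bush (a point): Centre of the mouth (top rim) of the upper brass bush on the swinging guide arm, 122 mm above the table, 80 mm from the hinge axis. With the arm home it stands exactly above the lower bush.
- thumb_pin (a point): Centre of the top of the upright aluminium thumb pin at the free end of the guide arm, 12 mm thick, standing clear from 112 to 150 mm above the table, 106 mm from the hinge axis, 26 mm beyond the upper bush's axis on the line from hinge through bush. Pinch or push it to swing the arm.
- guide_hinge (a point): Point on the vertical hinge axis of the guide arm, on top of the post, 118 mm above the table.
- guide_arm (a joint): Swing of the guide arm in rad: 0 is home, against its stop, the bush over the lower bush (arm pointing along the stand's -x); it grows as the arm swings out, counter-clockwise from above, to the stand's -y side, at most 1.5. It has dry friction (0.15 N m, about 1.5 N at the pin) and stays where it is left.
- beaker: Small glass beaker, 52 mm across at the rim, 42 mm high, loose, on the stand's base plate (its underside 10 mm above the table) within 3 mm of the bush axis. Origin at the centre of its underside, z up; its inner floor is 4 mm above that, its rim 42 mm.
- rack: White rack, fixed: block 56 x 170 x 50 mm with three holes 16 mm wide and 42 mm deep in a row along its y axis (at -55, 0 and +55 mm). Origin at the centre of its underside, z up. A rod stands upright in each hole; which is where varies.
- probe: The long probe: steel stem 12 mm thick and 135 mm long with a tapered foot, and on top of it a light grey round handle 20 mm thick and 50 mm long; 185 mm overall. Origin at the lower tip, z along the rod towards the handle. It starts standing upright in the rack, its tip 8 mm above the table. About 60 to 130 g.
- probe_tip (a point): Lower tip of the long probe (same point as its origin).
- probe_handle (a point): Centre of the long probe's handle, 160 mm from the tip along its axis.
- short_probe: Bystander in the rack: the same kind of probe but only 115 mm overall (stem 65 mm), its top 123 mm above the table. Origin at its lower tip.
- glass_rod: Bystander in the rack: plain glass rod 12 mm thick, 110 mm long, no handle, its top 118 mm above the table. Origin at its lower end.
- bottle_a: Bystander: green reagent bottle with label, 60 mm across, 135 mm high. Origin under its centre.
- bottle_b: Bystander: clear reagent bottle, 60 mm across, 135 mm high. Origin under its centre.
- cap: Bystander: black screw cap, 52 mm across, 22 mm high.
- dish: Bystander: clear flat dish, 90 mm across, 14 mm high.
- meter: Bystander: white pen-shaped hand meter, 150 x 28 x 18 mm, lying flat.
- big_beaker: Bystander: glass beaker 90 mm across, 110 mm high.
There are look-alikes about, which are no part of the job. What is shaped like the probe but blue or orange is not meant.

How it is judged:
On the way, in this order (a step that is already met when the one before it is completed fails the run):
1. the guide arm is swung home, its bush over the lower one (within 0.06 rad) (value of joint guide_arm below 0.06 rad), for 0.2 s.
2. the long probe's tip is inside or just under the upper bush, not yet in the lower one (horizontal distance between probe_tip and upper_bush below 0.009 m and z of probe_tip in the frame of stand between 0.076 and 0.118 m), for 0.05 s.
3. the tip has come out below the lower bush (horizontal distance between probe_tip and lower_bush below 0.009 m and z of probe_tip in the frame of stand below 0.056 m), for 0.1 s.
At the end, for the whole second after the job is handed in: Long probe held still in the gripper through both bushes, upright within 0.12 rad, arm home within 0.08 rad; tip within 9 mm of the lower and handle within 14 mm of the upper bush axis; tip 4 mm or more below the small beaker's rim, 2 mm or more above its floor; beaker untouched, within 15 mm (value of joint guide_arm below 0.08 rad and horizontal distance between probe_tip and lower_bush below 0.009 m and horizontal distance between probe_handle and upper_bush below 0.014 m and angle between probe's own z axis and vertical below 0.12 rad and z of probe_tip in the frame of beaker between 0.006 and 0.038 m and contact force between probe and beaker below 0.3 N and contact force between the fingers and probe above 1 N and linear speed of probe below 0.02 m/s and distance of beaker from where it was at the start of the episode below 0.015 m and angle between beaker's own z axis and vertical below 0.1 rad); the arm keeps its last pose, push and grip.
It fails at once if the small beaker is knocked over or pushed more than 20 mm (distance of beaker from where it was at the start of the episode above 0.02 m or angle between beaker's own z axis and vertical above 0.4 rad).
It fails at once if another thing is moved more than 30 mm (distance of any of short_probe, glass_rod, bottle_a, bottle_b, cap, dish, meter, big_beaker from where it was at the start of the episode above 0.03 m).
It also fails if it takes over 53 s, if anything falls off the work surface, if the arm or the gripper's body presses on something with over 40 N, if the wrist force passes 120 N, or if a joint passes its speed limit or range.

## Robot

A 6-joint arm with a two-finger parallel gripper is mounted at the origin on the work surface. World frame = base frame: x ahead of the robot, y to its left, z up, the work surface at z = 0. Lengths are in m, angles in rad, forces in N, time in s.
With the tool pointing down it reaches from about 0.25 to 0.775 m from the base axis. Payload 8.9 kg.
Tool frame: the origin (TCP) lies at the very end of the fingers, on their centre line; the grasp point (between the pads) lies bot.grip_depth behind it (bot.grip_depth is the distance from the TCP to the grasp point, in m); z points along the fingers, y is the line along which they close (so a half turn about z gives the same grasp; the last joint's range is limited). The gripper opens to 85 mm and grips with 20 to 120 N. Pads are 22 mm wide; open, the fingers measure 114 mm over their backs; the gripper's body (76 mm by 85 mm) begins 54 mm behind the grasp point. The pads swing forward as they close: fully open they stand 13 mm farther back than shut.
Start: joints at [-1.302, 0.291, -0.153, 1.127, 0, 1.431], TCP at [0.208, -0.482, 0.231] pointing down, gripper open.
Joint ranges: [-2.52, 2.52], [-0.91, 1.74], [-1.3, 1.37], [-1.96, 2.02], [-1.52, 1.47], [-3.14, 3.14]. Speed limits (rad/s): [2.22, 2.22, 2.79, 3.14, 3.14, 3.14].

## Interface

Orientations are given as [roll, pitch, yaw] about the fixed x, y, z axes, in that order (R = Rz(yaw) Ry(pitch) Rx(roll)).
In Python, from workcell import bot gives the robot as it stands.
- The arm moves only by the tool carry_out, never from a script. Its arguments are lists of equal length, an entry for each row: "xyz": the shift along the world's x, y, z as a fraction of full scale, a list of three; "turn": the turn, a rotation vector about the world's x, y, z as a fraction of full scale, a list of three; "gripper": the closure, from -1 (fully open) to 1 (shut), so that 0 is half open. A call has exactly 8 rows; each row is the pose to reach, as a shift and turn from the pose commanded when the call began, turning the shorter way round; what a row does not reach only later rows make up. Full scale, the value 1, is 0.12 m for a shift and 180 degrees for a turn. A row lasts 1/10 s, in which the tool goes at most 50 mm and 8.59 degrees, less where a joint would pass 70% of its speed; a pose out of reach is approached as far as the arm can. A call with a number of a shift or a turn outside -1 to 1 is refused whole. A call with a gripper value outside its range is refused whole. The fingers move at their own pace and stop on an object; "squeeze" is the grip in N (left out, the last holds). Time passes only in rows, so rows that repeat a pose let the fingers close, or fill a call up. It gives the time, the measured TCP pose, the force, the opening and the grip force at its end, in the units of the state.
- bot.sense(): the state, without advancing time (a new reading comes with each control period).
- bot.snapshot(name): name is "scene" or "top" or "wrist"; returns a dict with "pixels" (420x560x3 uint8, red, green, blue), "camera_matrix" (3x3 intrinsics, pixels), "R" (3x3) and "t" (3): a world point X has camera coordinates R X + t. Camera axes: x right, y down, z forward; pixel columns grow to the right and rows downward; lengths in m; the calibration is good to about 2 mm. A picture is of the moment at which its call begins. There is no depth.
- bot.sign_off(): hands the job in; it is judged then, once.
The state is a dict: "t": time; "qpos": joint angles; "dq": joint speeds; "tau": joint torques, N m; "ee_pos": TCP position; "eef_rot": TCP orientation; "ft_force": force on the tool from outside, world axes, zero at the start; "ft_torque": the same for the moment, N m; "finger_gap": finger opening in m; "finger_force": force on a finger pad.
Only numpy, scipy, OpenCV 4.12 (cv2) and the standard library are available. Lean on these libraries where they do the work, as an engineer would, in place of code of your own. Each camera call takes 0.05 s, during which the arm holds its last target. There are 200 camera calls.

## Working session

There is one attempt and no reset: what is moved stays moved. The work goes in short steps, Python scripts to look and compute and a tool call to move; the robot and the scene stay as the last step left them, time stands still between calls to the robot, and variables do not carry over. Pictures are saved under pics/ and viewed, at most 10 in all, crops included, and the job is handed in when it is done.

Besides the shell and the picture viewer there is one more tool, called after ">>>" by a JSON object that holds its "name" and its "arguments", one argument or row to a line. carry_out: Moves the arm, as the interface text tells. Shift numbers are shares of 0.12 m and turn numbers shares of 180 degrees, none past 1 either way. Its arguments: {"type":"object","properties":{"xyz":{"type":"array"},"turn":{"type":"array"},"gripper":{"type":"array"},"squeeze":{"type":"number"}},"required":["xyz","turn","gripper"]}

```bash
mkdir -p pics; ls; python3 - <<'E'
from workcell import bot
import cv2,numpy as np,pickle
print(bot.grip_depth, bot.sense())
for n in("scene","top"):
    s=bot.snapshot(n); pickle.dump(s,open(n+".pkl","wb"))
    cv2.imwrite(f"pics/{n}0.png",cv2.cvtColor(s["pixels"],cv2.COLOR_RGB2BGR)); print(n,s["camera_matrix"],s["R"],s["t"], -s["R"].T@s["t"])
E
```

```text
pics
0.0187 {'t': 0.0, 'qpos': array([-1.30232556e+00,  2.91289198e-01, -1.54092501e-01,  1.12669015e+00,
        3.61476037e-06,  1.43150720e+00]), 'dq': array([ 0.0007562 ,  0.00216008, -0.0013495 ,  0.00080826, -0.00140811,
       -0.00051451]), 'tau': array([ 3.11296080e-04, -5.37138319e+01,  3.31373477e+01,  1.58832473e-02,
       -1.58702851e-04, -5.02729325e-07]), 'ee_pos': array([ 0.20808905, -0.48154621,  0.23074029]), 'eef_rot': array([-3.14032998e+00, -1.80672482e-04,  4.07759780e-01]), 'ft_force': array([-0.07617396, -0.01385244, -0.53516293]), 'ft_torque': array([ 0.03246041,  0.01786158, -0.03901217]), 'finger_force': 0.0, 'finger_gap': 0.08555029333711252}
scene [[421.98849804   0.         279.1932812 ]
 [  0.         421.98849804 210.45747967]
 [  0.           0.           1.        ]] [[-0.75306963  0.65771319  0.01730584]
 [ 0.45834896  0.54330843 -0.70337201]
 [-0.47201946 -0.52175599 -0.71061123]] [ 0.34305556 -0.23129912  1.45678754] [1.0519925  0.66012221 0.8665834 ]
top [[411.17239348   0.         276.54871589]
 [  0.         411.17239348 204.47799622]
 [  0.           0.           1.        ]] [[ 0.01493473 -0.99928384  0.03476722]
 [-0.99272843 -0.01897253 -0.11887097]
 [ 0.11944546 -0.0327391  -0.99230083]] [0.06757147 0.55553892 1.02660121] [0.42786727 0.11167305 1.08238541]
```

View pics/scene0.png

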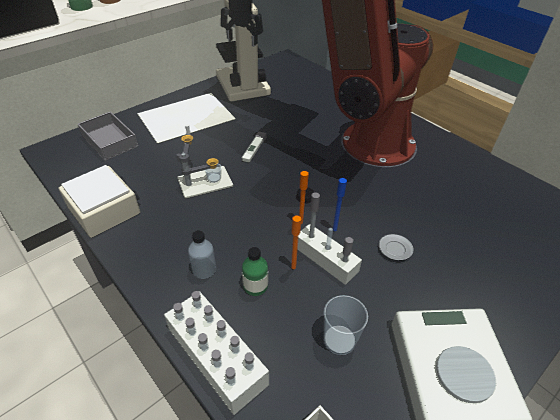

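View pics/top0.png

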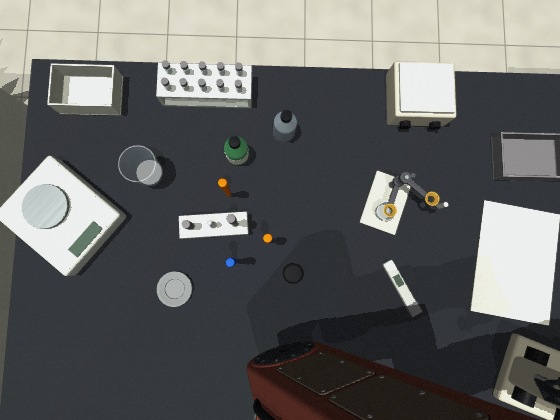

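The rack's three rods are the candidates. In the scene view the tops are at (314,197) tall grey, (329,233) thin glass and (348,242) short grey. The orange ones at (304,175) and (296,220) and the blue one at (342,182) are look-alikes. The tall grey one fits the long probe. The stand in the top view shows the hinge near (406,178), lower bush (389,211), upper bush (432,199) and pin (446,205). I'll confirm these in one enlarged crop.

```bash
python3 - <<'E'
import cv2,numpy as np,pickle
T=pickle.load(open("top.pkl","rb"))["pixels"][...,::-1];S=pickle.load(open("scene.pkl","rb"))["pixels"][...,::-1]
def c(I,x,y,w=100,h=75): return cv2.resize(I[y:y+h,x:x+w],(400,300),interpolation=cv2.INTER_CUBIC)
cv2.imwrite("pics/crop1.png",np.vstack([np.hstack([c(T,355,165),c(T,170,190)]),np.hstack([c(S,160,120),c(S,270,185,133,100)])]))
E
```

```text
(no output)
```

View pics/crop1.png

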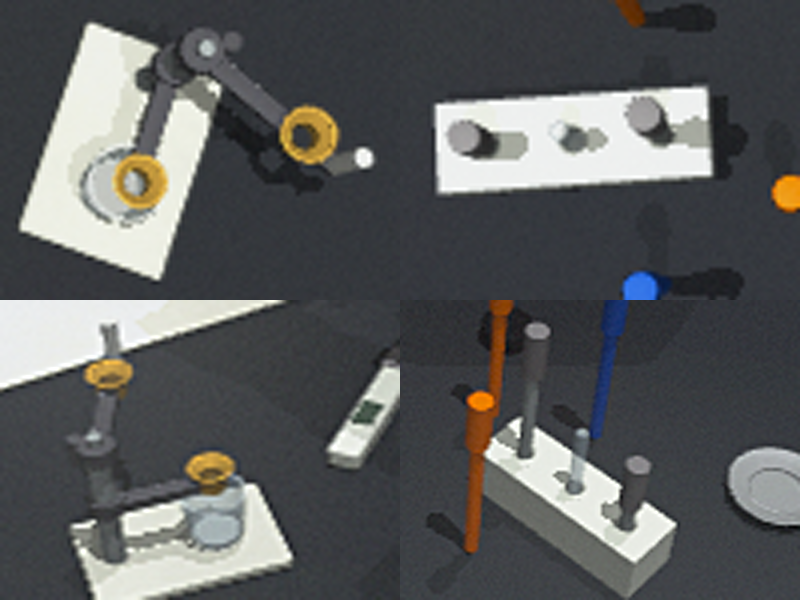

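Confirmed: the right-hand rod in the top view, top at (231,218) and scene (316,195), is the tall grey long probe. The short one is at (186,224). The arm is swung out about 1.1 rad.

```bash
cat >h.py <<'E'
import numpy as np,pickle,cv2
def load(n): return pickle.load(open(n+".pkl","rb"))
def ray(s,p):
    d=s["R"].T@np.linalg.solve(s["camera_matrix"],[p[0],p[1],1]); return -s["R"].T@s["t"],d
def onz(s,p,z):
    c,d=ray(s,p); return (c+d*(z-c[2])/d[2])[:2]
def tri(s1,p1,s2,p2):
    P=[s["camera_matrix"]@np.c_[s["R"],s["t"]] for s in(s1,s2)]
    X=cv2.triangulatePoints(P[0],P[1],np.float64(p1),np.float64(p2)).ravel(); return X[:3]/X[3]
E
python3 - <<'E'
from h import *
np.set_printoptions(precision=4,suppress=True)
T=load("top");S=load("scene")
for n,t,s,z in [("low",(389.6,210.1),(212.4,161.1),.074),("up",(432,198.4),(186.9,137.9),.122),("pin",(445.6,204.1),(187.1,125.9),.150),("probe",(230.6,217.6),(315.7,194.9),.193),("short",(185.9,224.1),None,.123)]:
    print(n,onz(T,t,z),s and onz(S,s,z),s and tri(T,t,S,s))
h=onz(T,(406.1,176.6),.125);print("hinge",h)
c=[onz(T,p,.01) for p in[(355+89/4,165+23/4),(355+21/4,165+230/4),(355+160/4,165+278/4)]];print("plate corners",c)
for cx,cy in [(435,103),(708,88),(712,176),(438,192)]: print("rack",onz(T,(170+(cx-400)/4,190+cy/4),.05))
E
```

```text
low [ 0.5405 -0.2036] [ 0.5415 -0.2057] [ 0.5413 -0.2042  0.0744]
up [ 0.5652 -0.2914] [ 0.5675 -0.2922] [ 0.5662 -0.2928  0.1207]
pin [ 0.5485 -0.3113] [ 0.5528 -0.3073] [ 0.5493 -0.3136  0.1451]
probe [0.5044 0.1813] [0.5057 0.182 ] [0.5046 0.1813 0.1918]
short [0.4935 0.2897] None None
hinge [ 0.6162 -0.229 ]
plate corners [array([ 0.6531, -0.1921]), array([ 0.5134, -0.1449]), array([ 0.4833, -0.2368])]
rack [0.5191 0.3219]
rack [0.5316 0.1518]
rack [0.4764 0.148 ]
rack [0.4636 0.3177]
```

```bash
python3 - <<'E'
from h import *
T=load("top");S=load("scene")
for n,t,s in [("blue",(230,262),(342,182)),("orA",(222,183),(296,220)),("orB",(267,238),(304,175))]: print(n,tri(T,t,S,s).round(3))
E
```

```text
blue [0.41  0.18  0.177]
orA [0.584 0.202 0.177]
orB [0.463 0.101 0.177]
```

>>> {"name": "carry_out", "arguments": {
  "xyz": [
    [0.16, 0.08, 0],
    [0.32, 0.16, 0],
    [0.48, 0.24, 0],
    [0.64, 0.32, 0],
    [0.8, 0.4, 0],
    [0.95, 0.47, 0],
    [0.95, 0.47, 0],
    [0.95, 0.47, 0]
  ],
  "turn": [
    [0, 0, 0],
    [0, 0, 0],
    [0, 0, 0],
    [0, 0, 0],
    [0, 0, 0],
    [0, 0, 0],
    [0, 0, 0],
    [0, 0, 0]
  ],
  "gripper": [-1, -1, -1, -1, -1, -1, -1, -1]
}}

```text
t: 0.9
ee_pos: [0.3221, -0.4254, 0.231]
eef_rot: [-3.141, 0.0, 0.409]
ft_force: [-0.7, 0.1, -0.5]
finger_gap: 0.0854
finger_force: 0.0
```

>>> {"name": "carry_out", "arguments": {
  "xyz": [
    [0.16, 0.08, 0],
    [0.32, 0.16, 0],
    [0.48, 0.24, 0],
    [0.64, 0.32, 0],
    [0.8, 0.4, 0],
    [0.95, 0.47, 0],
    [0.95, 0.47, 0],
    [0.95, 0.47, 0]
  ],
  "turn": [
    [0, 0, 0],
    [0, 0, 0],
    [0, 0, 0],
    [0, 0, 0],
    [0, 0, 0],
    [0, 0, 0],
    [0, 0, 0],
    [0, 0, 0]
  ],
  "gripper": [-1, -1, -1, -1, -1, -1, -1, -1]
}}

```text
t: 1.7
ee_pos: [0.4355, -0.3696, 0.2311]
eef_rot: [-3.141, 0.001, 0.408]
ft_force: [-0.5, -0.5, 0.5]
finger_gap: 0.0853
finger_force: 0.0
```

>>> {"name": "carry_out", "arguments": {
  "xyz": [
    [0.16, 0.08, 0],
    [0.32, 0.16, 0],
    [0.48, 0.24, 0],
    [0.64, 0.32, 0],
    [0.8, 0.4, 0],
    [0.95, 0.48, 0],
    [0.95, 0.48, 0],
    [0.95, 0.48, 0]
  ],
  "turn": [
    [0, 0, 0],
    [0, 0, 0],
    [0, 0, 0],
    [0, 0, 0],
    [0, 0, 0],
    [0, 0, 0],
    [0, 0, 0],
    [0, 0, 0]
  ],
  "gripper": [-1, -1, -1, -1, -1, -1, -1, -1]
}}

```text
t: 2.5
ee_pos: [0.5493, -0.3123, 0.2311]
eef_rot: [-3.141, 0.001, 0.407]
ft_force: [0.7, 1.0, -0.2]
finger_gap: 0.0854
finger_force: 0.0
```

>>> {"name": "carry_out", "arguments": {
  "xyz": [
    [0.005, 0.005, -0.2],
    [0.005, 0.005, -0.4],
    [0.005, 0.005, -0.6],
    [0.005, 0.005, -0.75],
    [0.005, 0.005, -0.86],
    [0.005, 0.005, -0.86],
    [0.005, 0.005, -0.86],
    [0.005, 0.005, -0.86]
  ],
  "turn": [
    [0, 0, 0],
    [0, 0, 0],
    [0, 0, 0],
    [0, 0, 0],
    [0, 0, 0],
    [0, 0, 0],
    [0, 0, 0],
    [0, 0, 0]
  ],
  "gripper": [-1, -1, -1, -1, -1, 0.4, 0.8, 0.8],
  "squeeze": 20
}}

```text
t: 3.3
ee_pos: [0.5512, -0.3116, 0.1293]
eef_rot: [3.14, -0.001, 0.407]
ft_force: [0.1, 0.2, -0.5]
finger_gap: 0.0442
finger_force: 0.0
```

>>> {"name": "carry_out", "arguments": {
  "xyz": [
    [0, 0, 0],
    [0, 0, 0],
    [0, 0, 0],
    [0, 0, 0],
    [0, 0, 0],
    [0, 0, 0],
    [0, 0, 0],
    [0, 0, 0]
  ],
  "turn": [
    [0, 0, 0],
    [0, 0, 0],
    [0, 0, 0],
    [0, 0, 0],
    [0, 0, 0],
    [0, 0, 0],
    [0, 0, 0],
    [0, 0, 0]
  ],
  "gripper": [1, 1, 1, 1, 1, 1, 1, 1]
}}

```text
t: 4.1
ee_pos: [0.5511, -0.3111, 0.1287]
eef_rot: [3.141, -0.0, 0.408]
ft_force: [-0.6, 0.5, 6.2]
finger_gap: 0.0109
finger_force: 20.5
```

```bash
python3 - <<'E'
from workcell import bot
from h import *
a=[]
for n in("top","scene"):
    s=bot.snapshot(n);I=s["pixels"][...,::-1]
    a.append(cv2.resize(I[150:250,360:493] if n=="top" else I[100:200,140:273],(400,300),interpolation=cv2.INTER_CUBIC))
cv2.imwrite("pics/pin.png",np.hstack(a))
H=np.array([.6165,-.2293])
e=bot.sense()["ee_pos"]
v=e[:2]-H;print(e,np.linalg.norm(v),np.degrees(np.arctan2(v[1],v[0]))%360)
r=.106;a0=np.arctan2(v[1],v[0])%(2*np.pi)
for k in range(1,17):
    th=a0+(np.radians(160)-a0)*k/16; p=H+r*np.array([np.cos(th),np.sin(th)]); print(k,np.degrees(th).round(1),((p-e[:2])/.12).round(3))
E
```

```text
[ 0.55117011 -0.3111453   0.12876794] 0.10472176051360753 231.4027162244502
1 226.9 [-0.059  0.037]
2 222.5 [-0.107  0.086]
3 218.0 [-0.152  0.138]
4 213.6 [-0.192  0.194]
5 209.1 [-0.227  0.253]
6 204.6 [-0.259  0.314]
7 200.2 [-0.285  0.378]
8 195.7 [-0.306  0.443]
9 191.2 [-0.322  0.51 ]
10 186.8 [-0.333  0.578]
11 182.3 [-0.338  0.646]
12 177.9 [-0.338  0.715]
13 173.4 [-0.333  0.784]
14 168.9 [-0.322  0.852]
15 164.5 [-0.307  0.919]
16 160.0 [-0.286  0.984]
```

View pics/pin.png

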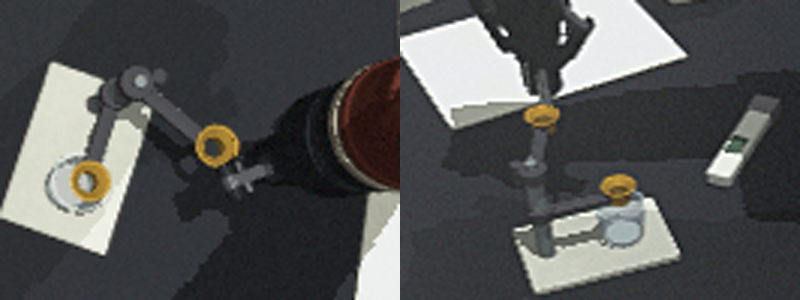

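The pin is pinched: the fingers meet at the pin end beyond the bush and the gap is 11 mm. Now I'll swing it along the arc.

>>> {"name": "carry_out", "arguments": {
  "xyz": [
    [-0.06, 0.04, 0],
    [-0.11, 0.09, 0],
    [-0.15, 0.14, 0],
    [-0.19, 0.19, 0],
    [-0.23, 0.25, 0],
    [-0.26, 0.31, 0],
    [-0.285, 0.38, 0],
    [-0.305, 0.44, 0]
  ],
  "turn": [
    [0, 0, 0],
    [0, 0, 0],
    [0, 0, 0],
    [0, 0, 0],
    [0, 0, 0],
    [0, 0, 0],
    [0, 0, 0],
    [0, 0, 0]
  ],
  "gripper": [1, 1, 1, 1, 1, 1, 1, 1]
}}

```text
t: 5.0
ee_pos: [0.5134, -0.2585, 0.1286]
eef_rot: [3.14, 0.002, 0.407]
ft_force: [-0.4, -3.6, 7.2]
finger_gap: 0.0108
finger_force: 20.8
```

>>> {"name": "carry_out", "arguments": {
  "xyz": [
    [-0.015, 0.07, 0],
    [-0.025, 0.14, 0],
    [-0.03, 0.205, 0],
    [-0.03, 0.275, 0],
    [-0.025, 0.345, 0],
    [-0.015, 0.41, 0],
    [-0.005, 0.45, 0],
    [-0.005, 0.45, 0]
  ],
  "turn": [
    [0, 0, 0],
    [0, 0, 0],
    [0, 0, 0],
    [0, 0, 0],
    [0, 0, 0],
    [0, 0, 0],
    [0, 0, 0],
    [0, 0, 0]
  ],
  "gripper": [1, 1, 1, 1, 1, 1, 1, 1]
}}

```text
t: 5.8
ee_pos: [0.5126, -0.2036, 0.1282]
eef_rot: [-3.141, 0.002, 0.408]
ft_force: [-1.0, 0.4, 6.9]
finger_gap: 0.0111
finger_force: 21.0
```

>>> {"name": "carry_out", "arguments": {
  "xyz": [
    [0.008, 0.025, 0],
    [0.016, 0.05, 0],
    [0.02, 0.06, 0],
    [0.024, 0.07, 0],
    [0.027, 0.08, 0],
    [0.03, 0.09, 0],
    [0.03, 0.09, 0],
    [0.03, 0.09, 0]
  ],
  "turn": [
    [0, 0, 0],
    [0, 0, 0],
    [0, 0, 0],
    [0, 0, 0],
    [0, 0, 0],
    [0, 0, 0],
    [0, 0, 0],
    [0, 0, 0]
  ],
  "gripper": [1, 1, 1, 1, 1, 1, 1, 1]
}}

```text
t: 6.6
ee_pos: [0.5154, -0.1961, 0.1283]
eef_rot: [3.137, 0.005, 0.406]
ft_force: [-6.0, -13.7, 4.1]
finger_gap: 0.0109
finger_force: 21.0
```

The reaction jumped to 15 N at (0.515,−0.196), where home was predicted, so it is against the stop. I'll ease off, release and lift.

>>> {"name": "carry_out", "arguments": {
  "xyz": [
    [-0.006, -0.02, 0],
    [-0.006, -0.02, 0],
    [-0.006, -0.02, 0],
    [-0.006, -0.02, 0],
    [-0.006, -0.02, 0.1],
    [-0.006, -0.02, 0.4],
    [-0.006, -0.02, 0.7],
    [-0.006, -0.02, 1]
  ],
  "turn": [
    [0, 0, 0],
    [0, 0, 0],
    [0, 0, 0],
    [0, 0, 0],
    [0, 0, 0],
    [0, 0, 0],
    [0, 0, 0],
    [0, 0, 0]
  ],
  "gripper": [-0.2, -0.5, -1, -1, -1, -1, -1, -1]
}}

```text
t: 7.4
ee_pos: [0.5163, -0.1954, 0.2503]
eef_rot: [3.141, -0.0, 0.408]
ft_force: [0.1, -0.8, -0.8]
finger_gap: 0.0854
finger_force: 0.0
```

>>> {"name": "carry_out", "arguments": {
  "xyz": [
    [0, 0.15, 0.1],
    [0, 0.35, 0.2],
    [0, 0.6, 0.2],
    [0, 0.8, 0.2],
    [0, 1, 0.2],
    [0, 1, 0.2],
    [0, 1, 0.2],
    [0, 1, 0.2]
  ],
  "turn": [
    [0, 0, 0.02],
    [0, 0, 0.04],
    [0, 0, 0.06],
    [0, 0, 0.08],
    [0, 0, 0.093],
    [0, 0, 0.093],
    [0, 0, 0.093],
    [0, 0, 0.093]
  ],
  "gripper": [-1, -1, -1, -1, -1, -1, -1, -1]
}}

```text
t: 8.2
ee_pos: [0.5166, -0.0763, 0.2725]
eef_rot: [3.141, -0.0, 0.699]
ft_force: [0.1, 0.2, 0.6]
finger_gap: 0.0854
finger_force: 0.0
```

>>> {"name": "carry_out", "arguments": {
  "xyz": [
    [0, 0.2, 0],
    [0, 0.4, 0],
    [0, 0.6, 0],
    [0, 0.8, 0],
    [0, 1, 0],
    [0, 1, 0],
    [0, 1, 0],
    [0, 1, 0]
  ],
  "turn": [
    [0, 0, 0],
    [0, 0, 0],
    [0, 0, 0],
    [0, 0, 0],
    [0, 0, 0],
    [0, 0, 0],
    [0, 0, 0],
    [0, 0, 0]
  ],
  "gripper": [-1, -1, -1, -1, -1, -1, -1, -1]
}}

```text
t: 9.0
ee_pos: [0.5167, 0.0432, 0.2721]
eef_rot: [3.141, 0.0, 0.699]
ft_force: [0.9, 0.3, -0.1]
finger_gap: 0.0854
finger_force: 0.0
```

```bash
python3 - <<'E'
from workcell import bot
from h import *
print(bot.sense()["ee_pos"],bot.sense()["qpos"])
a=[]
for n in("top","scene"):
    s=bot.snapshot(n);pickle.dump(s,open(n+"2.pkl","wb"));I=s["pixels"][...,::-1]
    a.append(cv2.resize(I[165:240,355:455] if n=="top" else I[120:195,160:260],(400,300),interpolation=cv2.INTER_CUBIC))
cv2.imwrite("pics/home.png",np.hstack(a))
E
```

```text
[0.51665964 0.0432194  0.27211246] [-5.74244499e-02  2.58988546e-01 -8.89079606e-02  1.22290083e+00
 -3.06314006e-04  2.38544020e+00]
```

View pics/home.png

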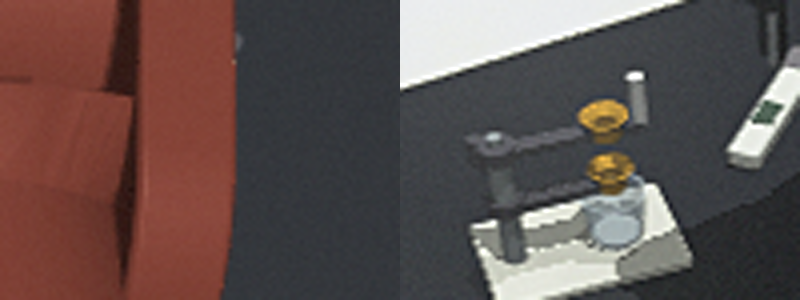

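The scene crop shows the arm home, with the upper bush (211,150) directly above the lower one (212,161). Next is the probe.

>>> {"name": "carry_out", "arguments": {
  "xyz": [
    [-0.02, 0.2, 0],
    [-0.04, 0.4, 0],
    [-0.06, 0.6, 0],
    [-0.08, 0.8, 0],
    [-0.1, 1, 0],
    [-0.1, 1, 0],
    [-0.1, 1, 0],
    [-0.1, 1, 0]
  ],
  "turn": [
    [0, 0, 0],
    [0, 0, 0],
    [0, 0, 0],
    [0, 0, 0],
    [0, 0, 0],
    [0, 0, 0],
    [0, 0, 0],
    [0, 0, 0]
  ],
  "gripper": [-1, -1, -1, -1, -1, -1, -1, -1]
}}

```text
t: 9.9
ee_pos: [0.5047, 0.1633, 0.2721]
eef_rot: [3.141, 0.0, 0.699]
ft_force: [0.1, -1.0, -0.0]
finger_gap: 0.0854
finger_force: 0.0
```

>>> {"name": "carry_out", "arguments": {
  "xyz": [
    [0, 0.15, 0],
    [0, 0.15, -0.1],
    [0, 0.15, -0.25],
    [0, 0.15, -0.4],
    [0, 0.15, -0.4],
    [0, 0.15, -0.4],
    [0, 0.15, -0.4],
    [0, 0.15, -0.4]
  ],
  "turn": [
    [0, 0, 0],
    [0, 0, 0],
    [0, 0, 0],
    [0, 0, 0],
    [0, 0, 0],
    [0, 0, 0],
    [0, 0, 0],
    [0, 0, 0]
  ],
  "gripper": [-1, -1, -1, -1, -1, -1, -1, -1]
}}

```text
t: 10.7
ee_pos: [0.505, 0.1822, 0.2249]
eef_rot: [3.141, -0.001, 0.7]
ft_force: [-0.3, 0.4, -0.2]
finger_gap: 0.0857
finger_force: 0.0
```

```bash
python3 - <<'E'
from workcell import bot
from h import *
q=bot.sense();print(q["ee_pos"],q["qpos"])
a=[]
for n in("wrist","scene"):
    s=bot.snapshot(n);I=s["pixels"][...,::-1]
    a.append(cv2.resize(I,(400,300),interpolation=cv2.INTER_AREA) if n=="wrist" else cv2.resize(I[170:270,260:393],(400,300),interpolation=cv2.INTER_CUBIC))
    for X in ([.505,.1815,.193],list(q["ee_pos"])): 
        c=s["camera_matrix"]@(s["R"]@np.array(X)+s["t"]); print(n,X,c[:2]/c[2])
cv2.imwrite("pics/pre.png",np.hstack(a))
E
```

```text
[0.50504841 0.18215574 0.22494173] [ 2.09960478e-01  3.15653308e-01 -1.35318469e-01  1.11837841e+00
 -2.27598756e-05  2.65182849e+00]
wrist [0.505, 0.1815, 0.193] [277.03701401 236.55201294]
wrist [np.float64(0.5050484118723184), np.float64(0.18215573920562475), np.float64(0.22494173137710238)] [276.11070261 261.39367172]
scene [0.505, 0.1815, 0.193] [315.75173604 194.6428351 ]
scene [np.float64(0.5050484118723184), np.float64(0.18215573920562475), np.float64(0.22494173137710238)] [317.04184793 184.59018045]
```

View pics/pre.png

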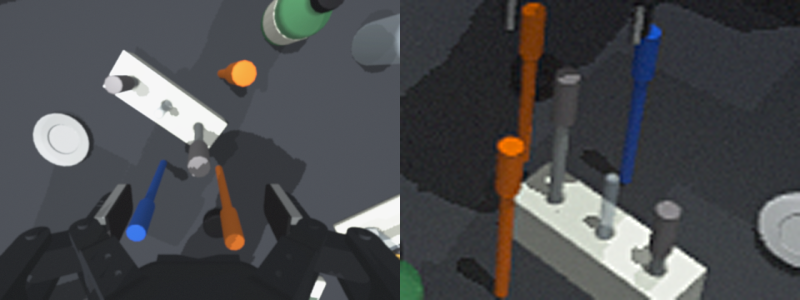

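The wrist view shows the probe top at (277,235), 1–2 px from the prediction and centred between the fingers. Descend and grip.

>>> {"name": "carry_out", "arguments": {
  "xyz": [
    [0, 0, -0.15],
    [0, 0, -0.3],
    [0, 0, -0.45],
    [0, 0, -0.61],
    [0, 0, -0.61],
    [0, 0, -0.61],
    [0, 0, -0.61],
    [0, 0, -0.61]
  ],
  "turn": [
    [0, 0, 0],
    [0, 0, 0],
    [0, 0, 0],
    [0, 0, 0],
    [0, 0, 0],
    [0, 0, 0],
    [0, 0, 0],
    [0, 0, 0]
  ],
  "gripper": [-1, -1, -1, -1, -1, 0, 0.3, 0.5],
  "squeeze": 40
}}

```text
t: 11.6
ee_pos: [0.5052, 0.1824, 0.152]
eef_rot: [3.141, -0.002, 0.7]
ft_force: [1.0, 0.3, -0.2]
finger_gap: 0.0436
finger_force: 0.0
```

>>> {"name": "carry_out", "arguments": {
  "xyz": [
    [0, 0, 0],
    [0, 0, 0],
    [0, 0, 0],
    [0, 0, 0],
    [0, 0, 0],
    [0, 0, 0],
    [0, 0, 0],
    [0, 0, 0.03]
  ],
  "turn": [
    [0, 0, 0],
    [0, 0, 0],
    [0, 0, 0],
    [0, 0, 0],
    [0, 0, 0],
    [0, 0, 0],
    [0, 0, 0],
    [0, 0, 0]
  ],
  "gripper": [1, 1, 1, 1, 1, 1, 1, 1]
}}

```text
t: 12.4
ee_pos: [0.5042, 0.1822, 0.1543]
eef_rot: [-3.141, 0.001, 0.7]
ft_force: [-0.7, 0.8, -1.3]
finger_gap: 0.0191
finger_force: 39.1
```

>>> {"name": "carry_out", "arguments": {
  "xyz": [
    [0, 0, 0.12],
    [0, 0, 0.25],
    [0, 0, 0.4],
    [0, 0, 0.55],
    [0, 0, 0.7],
    [0, 0, 0.85],
    [0, 0, 1],
    [0, 0, 1]
  ],
  "turn": [
    [0, 0, 0],
    [0, 0, 0],
    [0, 0, 0],
    [0, 0, 0],
    [0, 0, 0],
    [0, 0, 0],
    [0, 0, 0],
    [0, 0, 0]
  ],
  "gripper": [1, 1, 1, 1, 1, 1, 1, 1]
}}

```text
t: 13.2
ee_pos: [0.5054, 0.1825, 0.2764]
eef_rot: [3.14, -0.003, 0.7]
ft_force: [0.2, 1.1, -1.5]
finger_gap: 0.0189
finger_force: 39.2
```

>>> {"name": "carry_out", "arguments": {
  "xyz": [
    [0, 0, 0.2],
    [0, 0, 0.4],
    [0, 0, 0.6],
    [0, 0, 0.7],
    [0.02, -0.2, 0.7],
    [0.05, -0.45, 0.7],
    [0.07, -0.7, 0.7],
    [0.1, -0.95, 0.7]
  ],
  "turn": [
    [0, 0, 0],
    [0, 0, 0],
    [0, 0, 0],
    [0, 0, 0],
    [0, 0, 0],
    [0, 0, 0],
    [0, 0, 0],
    [0, 0, 0]
  ],
  "gripper": [1, 1, 1, 1, 1, 1, 1, 1]
}}

```text
t: 14.0
ee_pos: [0.5161, 0.0673, 0.3573]
eef_rot: [-3.14, 0.001, 0.7]
ft_force: [0.0, -0.6, -1.2]
finger_gap: 0.0187
finger_force: 39.2
```

>>> {"name": "carry_out", "arguments": {
  "xyz": [
    [0.02, -0.2, 0],
    [0.04, -0.4, 0],
    [0.06, -0.6, 0],
    [0.08, -0.8, 0],
    [0.1, -1, 0],
    [0.1, -1, 0],
    [0.1, -1, 0],
    [0.1, -1, 0]
  ],
  "turn": [
    [0, 0, 0],
    [0, 0, 0],
    [0, 0, 0],
    [0, 0, 0],
    [0, 0, 0],
    [0, 0, 0],
    [0, 0, 0],
    [0, 0, 0]
  ],
  "gripper": [1, 1, 1, 1, 1, 1, 1, 1]
}}

```text
t: 14.8
ee_pos: [0.5282, -0.051, 0.358]
eef_rot: [-3.141, 0.0, 0.7]
ft_force: [0.4, 1.1, -1.1]
finger_gap: 0.0192
finger_force: 39.3
```

>>> {"name": "carry_out", "arguments": {
  "xyz": [
    [0.02, -0.2, 0],
    [0.04, -0.4, 0],
    [0.06, -0.6, 0],
    [0.08, -0.8, 0],
    [0.1, -1, 0],
    [0.1, -1, 0],
    [0.1, -1, 0],
    [0.1, -1, 0]
  ],
  "turn": [
    [0, 0, 0],
    [0, 0, 0],
    [0, 0, 0],
    [0, 0, 0],
    [0, 0, 0],
    [0, 0, 0],
    [0, 0, 0],
    [0, 0, 0]
  ],
  "gripper": [1, 1, 1, 1, 1, 1, 1, 1]
}}

```text
t: 15.6
ee_pos: [0.5405, -0.1705, 0.3585]
eef_rot: [-3.141, -0.0, 0.701]
ft_force: [0.6, -0.1, 0.3]
finger_gap: 0.0189
finger_force: 39.4
```

```bash
python3 - <<'E'
from workcell import bot
from h import *
q=bot.sense();print(q["ee_pos"])
a=[]
e=q["ee_pos"]
for n in("wrist","scene"):
    s=bot.snapshot(n);pickle.dump(s,open(n+"3.pkl","wb"));I=s["pixels"][...,::-1]
    a.append(cv2.resize(I,(400,300),interpolation=cv2.INTER_AREA) if n=="wrist" else cv2.resize(I[75:195,160:320],(400,300),interpolation=cv2.INTER_CUBIC))
    for m,X in (("tip",e-[0,0,.145]),("top",e+[0,0,.04]),("up",[.541,-.204,.122]),("low",[.541,-.204,.074])): 
        c=s["camera_matrix"]@(s["R"]@np.array(X)+s["t"]); print(n,m,c[:2]/c[2])
cv2.imwrite("pics/carry.png",np.hstack(a))
E
```

```text
[ 0.5404792  -0.17054509  0.35852671]
wrist tip [276.68683671 187.38730233]
wrist top [275.7517261  311.73784833]
wrist up [297.81414237 184.97863845]
wrist low [295.66550569 176.30894983]
scene tip [215.30236049 126.56572731]
scene top [208.30625783  61.11432232]
scene up [211.3190894  148.26384734]
scene low [212.88416606 161.30358736]
```

View pics/carry.png

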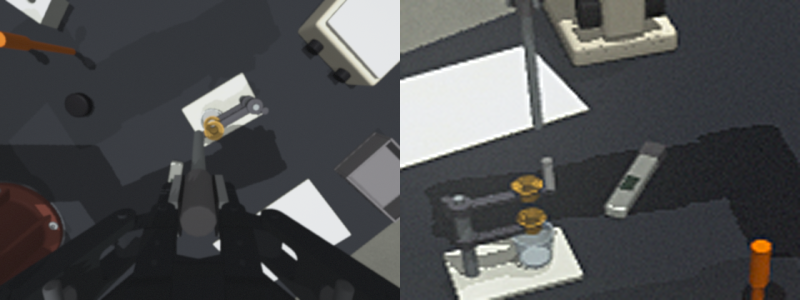

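The probe hangs upright: the scene tip is at (215.6,126.2), predicted (215.3,126.6). I'll measure the bush rim numerically by its brass colour.

```bash
python3 - <<'E'
from h import *
for n,(x0,y0,x1,y1) in (("wrist3",(250,130,340,220)),("scene3",(190,135,230,178))):
    s=load(n);I=s["pixels"]; h=cv2.cvtColor(I,cv2.COLOR_RGB2HSV)
    m=((h[...,0]>12)&(h[...,0]<28)&(h[...,1]>130)&(h[...,2]>70)).astype(np.uint8)
    M=np.zeros_like(m);M[y0:y1,x0:x1]=m[y0:y1,x0:x1]
    k,l,st,c=cv2.connectedComponentsWithStats(M)
    for i in range(1,k):
        if st[i,4]>15: print(n,st[i],c[i])
    def pj(X):
        c=s["camera_matrix"]@(s["R"]@np.array(X)+s["t"]);return c[:2]/c[2]
    a=np.linspace(0,2*np.pi,60)
    for z in(.122,.074):
        P=np.array([pj([.541+.018*np.cos(t),-.204+.018*np.sin(t),z]) for t in a]);print("pred bbox",z,P.min(0),P.max(0))
w=load("wrist3")["pixels"][...,::-1]; s=load("scene3")["pixels"][...,::-1]
cv2.imwrite("pics/z.png",np.hstack([cv2.resize(w[140:215,250:350],(400,300),interpolation=cv2.INTER_NEAREST),cv2.resize(s[110:185,180:280],(400,300),interpolation=cv2.INTER_NEAREST)]))
E
```

```text
wrist3 [286 164  27  32 571] [298.86514886 180.73204904]
pred bbox 0.122 [283.24901215 170.65998729] [312.39813299 198.92382394]
pred bbox 0.074 [282.62763733 163.40311825] [308.71913597 188.91431096]
scene3 [205 145  12   8  55] [210.32727273 148.49090909]
scene3 [208 158  10   8  47] [212.34042553 161.29787234]
pred bbox 0.122 [205.04525487 144.52728575] [217.57928316 152.07916263]
pred bbox 0.074 [206.78249619 157.53761648] [218.97215777 165.14705427]
```

View pics/z.png

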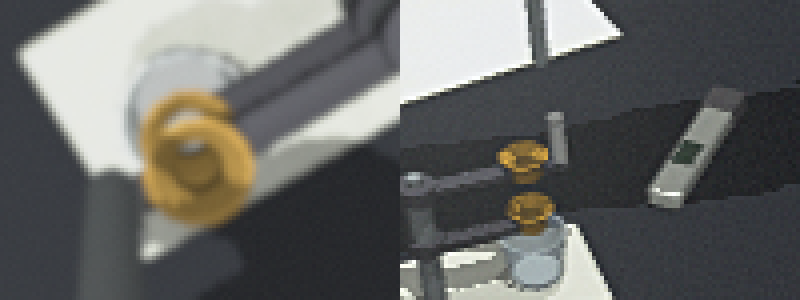

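The bush rim in the wrist view, centre (299,183.5), carries the same ~1.5 px bias as the probe tip, so the relative error is about zero. The pin-contact estimate gives (0.5403,−0.2042), which agrees. I'll align at (0.541,−0.204) and descend.

>>> {"name": "carry_out", "arguments": {
  "xyz": [
    [0, -0.1, 0],
    [0, -0.2, 0],
    [0.003, -0.28, 0],
    [0.003, -0.28, -0.15],
    [0.003, -0.28, -0.35],
    [0.003, -0.28, -0.55],
    [0.003, -0.28, -0.65],
    [0.003, -0.28, -0.65]
  ],
  "turn": [
    [0, 0, 0],
    [0, 0, 0],
    [0, 0, 0],
    [0, 0, 0],
    [0, 0, 0],
    [0, 0, 0],
    [0, 0, 0],
    [0, 0, 0]
  ],
  "gripper": [1, 1, 1, 1, 1, 1, 1, 1]
}}

```text
t: 16.5
ee_pos: [0.54, -0.2056, 0.279]
eef_rot: [-3.139, 0.001, 0.699]
ft_force: [-0.6, 0.6, -1.0]
finger_gap: 0.0189
finger_force: 39.4
```

>>> {"name": "carry_out", "arguments": {
  "xyz": [
    [0, 0, -0.05],
    [0, 0, -0.1],
    [0, 0, -0.15],
    [0, 0, -0.18],
    [0, 0, -0.21],
    [0, 0, -0.24],
    [0, 0, -0.24],
    [0, 0, -0.24]
  ],
  "turn": [
    [0, 0, 0],
    [0, 0, 0],
    [0, 0, 0],
    [0, 0, 0],
    [0, 0, 0],
    [0, 0, 0],
    [0, 0, 0],
    [0, 0, 0]
  ],
  "gripper": [1, 1, 1, 1, 1, 1, 1, 1]
}}

```text
t: 17.3
ee_pos: [0.5409, -0.2053, 0.2518]
eef_rot: [3.142, -0.0, 0.7]
ft_force: [0.4, 0.3, -1.2]
finger_gap: 0.0187
finger_force: 39.4
```

>>> {"name": "carry_out", "arguments": {
  "xyz": [
    [0, 0.008, -0.04],
    [0, 0.008, -0.08],
    [0, 0.008, -0.12],
    [0, 0.008, -0.16],
    [0, 0.008, -0.2],
    [0, 0.008, -0.2],
    [0, 0.008, -0.2],
    [0, 0.008, -0.2]
  ],
  "turn": [
    [0, 0, 0],
    [0, 0, 0],
    [0, 0, 0],
    [0, 0, 0],
    [0, 0, 0],
    [0, 0, 0],
    [0, 0, 0],
    [0, 0, 0]
  ],
  "gripper": [1, 1, 1, 1, 1, 1, 1, 1]
}}

```text
t: 18.1
ee_pos: [0.5409, -0.2045, 0.2279]
eef_rot: [3.141, -0.0, 0.7]
ft_force: [-0.2, 0.3, -0.7]
finger_gap: 0.0188
finger_force: 39.4
```

>>> {"name": "carry_out", "arguments": {
  "xyz": [
    [0, 0, -0.04],
    [0, 0, -0.08],
    [0, 0, -0.11],
    [0, 0, -0.14],
    [0, 0, -0.17],
    [0, 0, -0.2],
    [0, 0, -0.2],
    [0, 0, -0.2]
  ],
  "turn": [
    [0, 0, 0],
    [0, 0, 0],
    [0, 0, 0],
    [0, 0, 0],
    [0, 0, 0],
    [0, 0, 0],
    [0, 0, 0],
    [0, 0, 0]
  ],
  "gripper": [1, 1, 1, 1, 1, 1, 1, 1]
}}

```text
t: 18.9
ee_pos: [0.5408, -0.2043, 0.2036]
eef_rot: [-3.141, 0.0, 0.7]
ft_force: [0.4, -0.7, -1.2]
finger_gap: 0.0189
finger_force: 39.4
```

>>> {"name": "carry_out", "arguments": {
  "xyz": [
    [0, 0, -0.04],
    [0, 0, -0.08],
    [0, 0, -0.12],
    [0, 0, -0.16],
    [0, 0, -0.2],
    [0, 0, -0.25],
    [0, 0, -0.25],
    [0, 0, -0.25]
  ],
  "turn": [
    [0, 0, 0],
    [0, 0, 0],
    [0, 0, 0],
    [0, 0, 0],
    [0, 0, 0],
    [0, 0, 0],
    [0, 0, 0],
    [0, 0, 0]
  ],
  "gripper": [1, 1, 1, 1, 1, 1, 1, 1]
}}

```text
t: 19.7
ee_pos: [0.5408, -0.2043, 0.1736]
eef_rot: [-3.141, 0.0, 0.7]
ft_force: [0.5, -0.1, -0.7]
finger_gap: 0.0189
finger_force: 39.4
```

>>> {"name": "carry_out", "arguments": {
  "xyz": [
    [0, 0, 0],
    [0, 0, 0],
    [0, 0, 0],
    [0, 0, 0],
    [0, 0, 0],
    [0, 0, 0],
    [0, 0, 0],
    [0, 0, 0]
  ],
  "turn": [
    [0, 0, 0],
    [0, 0, 0],
    [0, 0, 0],
    [0, 0, 0],
    [0, 0, 0],
    [0, 0, 0],
    [0, 0, 0],
    [0, 0, 0]
  ],
  "gripper": [1, 1, 1, 1, 1, 1, 1, 1]
}}

```text
t: 20.5
ee_pos: [0.5409, -0.2044, 0.1737]
eef_rot: [3.142, -0.0, 0.7]
ft_force: [-0.1, 0.4, -1.4]
finger_gap: 0.0188
finger_force: 39.4
```

```bash
python3 - <<'E'
from workcell import bot
from h import *
I=bot.snapshot("scene")["pixels"][...,::-1]
cv2.imwrite("pics/fin.png",cv2.resize(I[90:200,160:280],(654,600),interpolation=cv2.INTER_CUBIC))
E
```

```text
(no output)
```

View pics/fin.png

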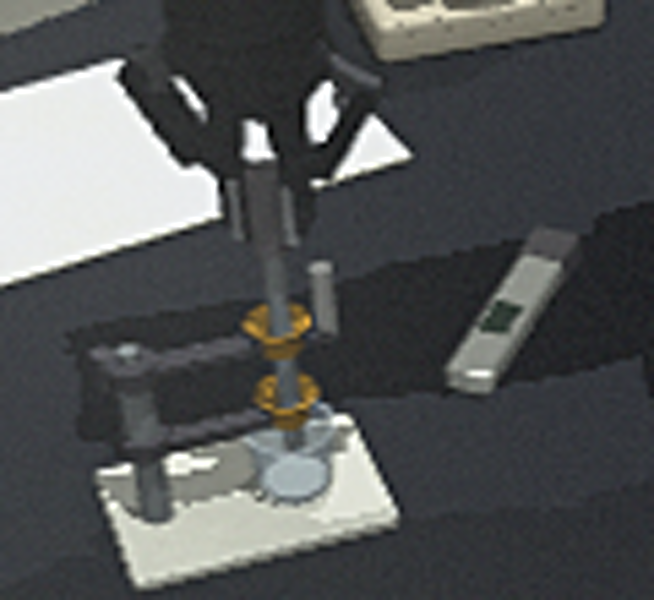

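The crop shows the probe through both bushes at (278,330) and (287,395), with its tip in the beaker near (293,447), above the floor. No force is acting on it.

```bash
python3 -c "
from workcell import bot
print(bot.sign_off())"
```

```text
the job is handed in; nothing more can be done
None
```

The guide arm is home against its stop, and the long probe is held still through both bushes with its tip inside the small beaker, about 16 mm above its floor; I handed the job in at about 20.5 s, but the sign-off gave no verdict.

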